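Snap the computer's cover shut all round

TASK

The cover of the small computer is on but its rim is still sprung up on all four sides: press each side down with a fingertip until it clicks and all four lie flush. Only press: do not grip, lift or tip the computer or push it out of its place, and leave the mug, jar and screwdriver alone.

Things in the scene. Friction and masses are not known exactly. Their poses are not given: they have to be found in the camera images.
- case: flat putty-coloured desktop computer, loose on rubber feet, about 1.6 kg, 150 mm (x) by 190 mm (y). Origin: centre of its underside, on the table; z up. On top a clip-on cover: a fixed vented panel, 84 x 124 mm, top 59 mm above the origin, and round it four rim sections, one a side, 35 mm wide, hinged at the panel's edge 55 mm above the origin, outer edges sprung up about 10 mm
- pad_front (a point): centre of the top of the thumb rib (50 x 12 mm, 3 mm high, the long way along the rim) of the rim section on the case's -x side (long, 188 mm). Shut, it lies at x, y = (-68, 0) mm in the case's frame and 62 mm above the case's origin; fully open, about 7 mm higher and 3 mm further in. It moves with the section
- rim_front (a joint): rim section on the case's -x side (long, 188 mm): 0 = sprung fully open, 0.28 rad = snapped shut, flush with the panel. Press its rib straight down: resistance grows to about 7 N nearly half-way, then falls, and past two thirds it snaps shut by itself and stays. Let go earlier, it rises again
- pad_back (a point): centre of the top of the thumb rib (50 x 12 mm, 3 mm high, the long way along the rim) of the rim section on the case's +x side (long, 188 mm). Shut, it lies at x, y = (+68, 0) mm in the case's frame and 62 mm above the case's origin; fully open, about 7 mm higher and 3 mm further in. It moves with the section
- rim_back (a joint): rim section on the case's +x side (long, 188 mm): 0 = sprung fully open, 0.28 rad = snapped shut, flush with the panel. Press its rib straight down: resistance grows to about 7 N nearly half-way, then falls, and past two thirds it snaps shut by itself and stays. Let go earlier, it rises again
- pad_left (a point): centre of the top of the thumb rib (40 x 12 mm, 3 mm high, the long way along the rim) of the rim section on the case's +y side (short, 82 mm). Shut, it lies at x, y = (0, +88) mm in the case's frame and 62 mm above the case's origin; fully open, about 7 mm higher and 3 mm further in. It moves with the section
- rim_left (a joint): rim section on the case's +y side (short, 82 mm): 0 = sprung fully open, 0.28 rad = snapped shut, flush with the panel. Press its rib straight down: resistance grows to about 7 N nearly half-way, then falls, and past two thirds it snaps shut by itself and stays. Let go earlier, it rises again
- pad_right (a point): centre of the top of the thumb rib (40 x 12 mm, 3 mm high, the long way along the rim) of the rim section on the case's -y side (short, 82 mm). Shut, it lies at x, y = (0, -88) mm in the case's frame and 62 mm above the case's origin; fully open, about 7 mm higher and 3 mm further in. It moves with the section
- rim_right (a joint): rim section on the case's -y side (short, 82 mm): 0 = sprung fully open, 0.28 rad = snapped shut, flush with the panel. Press its rib straight down: resistance grows to about 7 N nearly half-way, then falls, and past two thirds it snaps shut by itself and stays. Let go earlier, it rises again
- mug: white mug, 76 mm wide, 90 mm high, bystander; origin at the centre of its underside
- screwdriver: screwdriver lying on the table, about 200 mm long, bystander
- jar: small clear screw jar with black cap, 52 mm wide, 60 mm high, bystander; origin at the centre of its underside
There are look-alikes about, which are no part of the job. What is shaped like the case but brown is not meant.

How it is judged:
By the outcome, as a careful person would: the job done as asked, in the order asked, and still so for the second after the job is handed in, with the robot touching nothing.
It also fails if it takes over 42 s, if anything falls off the work surface, if the arm or the gripper's body presses on something with over 40 N, if the wrist force passes 120 N, or if a joint passes its speed limit or range.

ROBOT

A 6-joint arm with a two-finger parallel gripper is mounted at the origin on the work surface. World frame = base frame: x ahead of the robot, y to its left, z up, the work surface at z = 0. Lengths are in m, angles in rad, forces in N, time in s.
With the tool pointing down it reaches from about 0.35 to 0.85 m from the base axis. Payload 8.1 kg.
Tool frame: the origin (TCP) lies at the very end of the fingers, on their centre line; the grasp point (between the pads) lies 19 mm behind it; z points along the fingers, y is the direction in which the jaws open and shut (so a half turn about z gives the same grasp; the last joint's range is limited). The gripper opens to 85 mm and grips with 20 to 120 N. Pads are 22 mm wide; open, the fingers measure 114 mm over their backs; the gripper's body (76 mm by 85 mm) begins 54 mm behind the grasp point. The pads swing forward as they close: fully open they stand 13 mm farther back than shut.
Start: joints at [1.052, 0.13, 1.488, -0, 1.523, -0.085], TCP at [0.252, 0.544, 0.231] pointing down, gripper open.
Joint ranges: [-2.96, 2.96], [-0.89, 2.26], [0.02, 2.5], [-1.34, 4.48], [0, 2.73], [-2.66, 2.66]. Speed limits (rad/s): [2.39, 2.39, 2.79, 3.14, 3.14, 3.14].

INTERFACE

Orientations are given as [roll, pitch, yaw] about the fixed x, y, z axes, in that order (R = Rz(yaw) Ry(pitch) Rx(roll)).
In Python, from cell import ctrl, vision gives the robot as it stands. The module is installed in compiled form; this text tells all that it offers.
- The arm moves only by the tool send_rows, never from a script. Its arguments are lists of equal length, an entry for each row: "jaw": the opening, from 0 (shut) to 1 (fully open); "translation": the shift along the tool's x, y, z in m, a list of three; "delta_rot": the turn, a rotation vector about the tool's x, y, z in rad, a list of three. A call has exactly 8 rows; each row shifts and turns the pose as measured when the row begins, along the tool's axes as they then stand; what a row does not reach is not made up. A row lasts 1/10 s, in which the tool goes at most 50 mm and 8.59 degrees, less where a joint would pass 70% of its speed; a pose out of reach is approached as far as the arm can. A call with a gripper value outside its range is refused whole. The fingers move at their own pace and stop on an object; the grip force is fixed at half the most. Time passes only in rows, so rows that do not move let the fingers close, or fill a call up. It gives the time, the measured TCP pose, the force and the opening at its end, in the units of the state.
- ctrl.state(): the state, without advancing time (a new reading comes with each control period).
- vision.get_image(name): name is "scene" or "top"; returns the picture (420x560x3 uint8, red, green, blue); there is no depth.
- vision.camera_params(name): a dict with "camera_matrix" (3x3 intrinsics, pixels), "dist" ([k1, k2, p1, p2, k3] as OpenCV has them; the pictures are not rectified), "xyz" and "attitude" of the camera in the world. Camera axes: x right, y up, looking along -z (the intrinsics and any distortion apply to the point x, -y, -z); pixel columns grow to the right and rows downward; lengths in m; the calibration is good to about 2 mm. A picture is of the moment at which its call begins. camera_params takes no time and is no camera call.
- ctrl.finish_job(): hands the job in, once; it reports no verdict.
The state is a dict: "time": time; "joint_positions": joint angles; "qd": joint speeds; "joint_torque": joint torques, N m; "ee_pos": TCP position; "tool_rot": TCP orientation; "ft_force": force on the tool from outside, world axes, zero at the start; "wrist_torque": the same for the moment, N m; "opening": finger opening in m.
Only numpy, scipy, OpenCV 4.12 (cv2) and the standard library are available. Lean on these libraries where they do the work, as an engineer would, in place of code of your own. Each camera call takes 0.05 s, during which the arm holds its last target. There are 200 camera calls.

## Working session

There is one attempt and no reset: what is moved stays moved. The work goes in short steps, Python scripts to look and compute and a tool call to move; the robot and the scene stay as the last step left them, time stands still between calls to the robot, and variables do not carry over. Pictures are saved under pics/ and viewed, about 8 in all and at most 12, crops included, and the job is handed in when it is done.

Besides the shell and the picture viewer there is one more tool, called after "Request:" as a command line: name --argument value ..., lists and objects as JSON in quotes. send_rows: Moves the arm, as the interface text tells. Its arguments: {"type":"object","properties":{"jaw":{"type":"array"},"translation":{"type":"array"},"delta_rot":{"type":"array"}},"required":["jaw","translation","delta_rot"]}

```bash
mkdir -p pics
python3 - <<'E'
from cell import ctrl, vision
import cv2
s=ctrl.state(); print(s)
for n in("scene","top"):
    print(n,vision.camera_params(n))
    im=vision.get_image(n); cv2.imwrite(f"pics/{n}0.png",im[:,:,::-1])
E
```

```text
{'time': 0.0, 'joint_positions': array([ 1.05158991e+00,  1.31179944e-01,  1.48926176e+00, -7.62235394e-06,
        1.52300992e+00, -8.54085294e-02]), 'qd': array([ 0.00032752, -0.0005642 , -0.00049643, -0.00074751,  0.00149079,
        0.00036632]), 'joint_torque': array([ 2.42564747e-04, -5.69376791e+01, -5.00563502e+01, -8.32860087e-05,
        1.47287466e-02, -3.82340517e-06]), 'ee_pos': array([0.25190654, 0.54395515, 0.23024284]), 'tool_rot': array([-3.13973982e+00, -1.50993211e-04,  2.70779500e+00]), 'ft_force': array([-0.1900433 , -0.90662996, -1.11545896]), 'wrist_torque': array([ 0.00527684,  0.01550218, -0.03192125]), 'opening': 0.0854642491495472}
scene {'camera_matrix': array([[437.21569082,   0.        , 281.31162265],
       [  0.        , 437.21569082, 215.47969732],
       [  0.        ,   0.        ,   1.        ]]), 'dist': array([-0.05491577,  0.        ,  0.        ,  0.        ,  0.        ]), 'xyz': array([1.10128097, 0.11515604, 0.72959349]), 'attitude': array([0.67466643, 0.00799538, 1.63752259])}
top {'camera_matrix': array([[392.53341799,   0.        , 281.09828955],
       [  0.        , 392.53341799, 207.88086124],
       [  0.        ,   0.        ,   1.        ]]), 'dist': array([-0.08319648,  0.        ,  0.        ,  0.        ,  0.        ]), 'xyz': array([0.50422979, 0.07321552, 0.86653179]), 'attitude': array([ 0.10851161, -0.03651121, -1.54984321])}
```

View pics/top0.png

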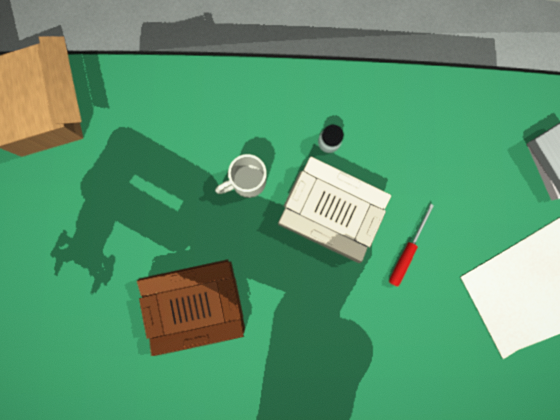

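View pics/scene0.png

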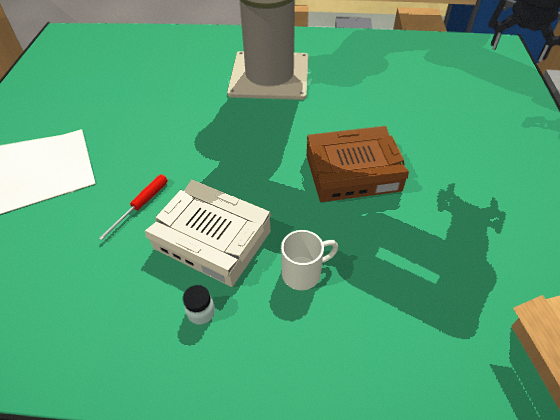

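The top view shows two candidates: a putty case at (335,210) and a brown one at (192,308). I choose the putty one. The mug is at (247,175), the jar at (332,137) and the screwdriver at (410,245). Next I check the choice in a close crop.

Run:
```python
import cv2
a=cv2.imread("pics/top0.png")[145:275,265:405]
cv2.imwrite("pics/c1.png",cv2.resize(a,None,fx=4.6,fy=4.6,interpolation=cv2.INTER_CUBIC))
```

```text
(no output)
```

View pics/c1.png

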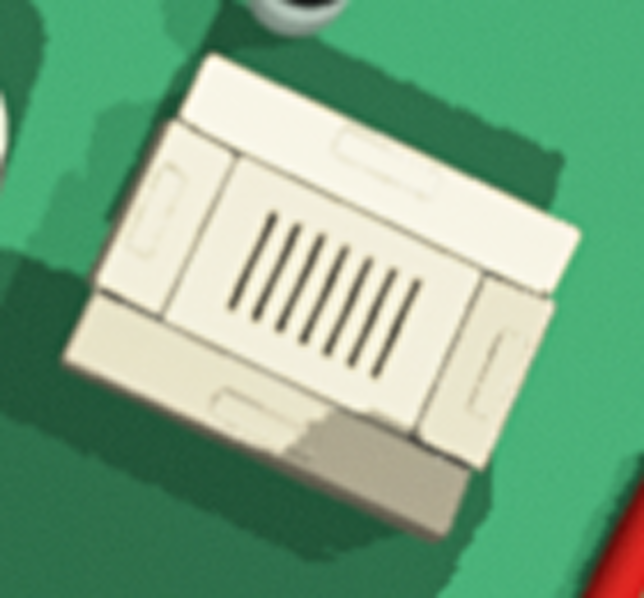

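The crop shows the putty case with panel corners at (238,153), (483,273), (415,437) and (163,316), and the ribs near (387,163), (262,422), (158,210) and (495,373). I'll fit the pose from these.

```bash
cat > h.py <<'E'
import numpy as np, cv2
from scipy.spatial.transform import Rotation as R
from scipy.optimize import least_squares
from cell import ctrl, vision
def ray(name,px):
    p=vision.camera_params(name)
    u=cv2.undistortPoints(np.array(px,float).reshape(-1,1,2),p["camera_matrix"],p["dist"]).reshape(-1,2)
    d=np.c_[u[:,0],-u[:,1],-np.ones(len(u))]
    return p["xyz"],R.from_euler("xyz",p["attitude"]).apply(d)
def atz(name,px,z):
    o,d=ray(name,px); return o+d*((z-o[2])/d[:,2])[:,None]
def proj(name,P):
    p=vision.camera_params(name)
    c=R.from_euler("xyz",p["attitude"]).inv().apply(np.atleast_2d(P)-p["xyz"])*[1,-1,-1]
    return cv2.projectPoints(c,np.zeros(3),np.zeros(3),p["camera_matrix"],p["dist"])[0].reshape(-1,2)
E
python3 - <<'E'
from h import *
full=lambda c:(np.array(c,float)+.5)/4.6-.5+[265,145]
P=atz("top",full([(238,153),(483,273),(415,437),(163,316)]),.057)
Rb=atz("top",full([(387,163),(262,422),(158,210),(495,373)]),.069)
print(P.round(4)); print(Rb.round(4))
loc=np.array([(42,62),(42,-62),(-42,-62),(-42,62)])/1e3
lr=np.array([(65,0),(-65,0),(0,85),(0,-85)])/1e3
def f(q,sep=False):
    M=R.from_euler("z",q[2]).as_matrix()[:2,:2]
    return np.r_[(loc@M.T+q[:2]-P[:,:2]),(lr@M.T+q[:2]-Rb[:,:2])].ravel()
s=least_squares(f,[.5,0,0]); print(s.x,np.degrees(s.x[2])); print((s.fun*1e3).reshape(-1,2).round(1))
pads=np.c_[lr@R.from_euler("z",s.x[2]).as_matrix()[:2,:2].T+s.x[:2],[.069]*4]
print(pads.round(4)); print(proj("scene",pads).round(1))
print("mug,jar",atz("top",[(247,175),(332,135)],.075).round(3))
E
```

```text
[[ 0.6584 -0.0273  0.057 ]
 [ 0.606  -0.1407  0.057 ]
 [ 0.5306 -0.1092  0.057 ]
 [ 0.5827  0.0059  0.057 ]]
[[ 0.6535 -0.0936  0.069 ]
 [ 0.5354 -0.0379  0.069 ]
 [ 0.6292  0.0099  0.069 ]
 [ 0.5595 -0.1428  0.069 ]]
[ 0.59441715 -0.06697507 -0.4272151 ] -24.477621995324704
[[-0.1 -0.6]
 [ 0.9 -0.1]
 [-0.1  3.2]
 [-0.9  1. ]
 [ 0.1 -0.3]
 [-0.2 -2.2]
 [ 0.5  0.5]
 [-0.3 -1.5]]
[[ 0.6536 -0.0939  0.069 ]
 [ 0.5353 -0.04    0.069 ]
 [ 0.6296  0.0104  0.069 ]
 [ 0.5592 -0.1443  0.069 ]]
[[187.3 244.6]
 [225.5 197.6]
 [244.9 237. ]
 [171.9 204.3]]
mug,jar [[ 0.657  0.117  0.075]
 [ 0.747 -0.057  0.075]]
```

```bash
cat >> h.py <<'E'
def to(*targets):
    s=ctrl.state(); Rt=R.from_euler("xyz",s["tool_rot"])
    print(round(s["time"],2),s["ee_pos"].round(4),s["tool_rot"].round(4),"F",s["ft_force"].round(1),"op",round(s["opening"],4))
    for t in targets: print(t,"tool mm",(Rt.inv().apply(np.array(t)-s["ee_pos"])*1e3).round(1))
E
python3 -c "
from h import *
to((.630,.0115,.11))"
```

```text
0.1 [0.2519 0.544  0.2303] [-3.1399e+00 -2.0000e-04  2.7078e+00] F [-0.3 -0.5 -0.4] op 0.0852
(0.63, 0.0115, 0.11) tool mm [-566.9 -324.   120.8]
```

Request:
send_rows --jaw '[0,0,0,0,0,0,0,0]' --translation '[[-0.04,-0.023,0],[-0.04,-0.023,0],[-0.04,-0.023,0],[-0.04,-0.023,0],[-0.04,-0.023,0],[-0.04,-0.023,0],[-0.04,-0.023,0],[-0.04,-0.023,0]]' --delta_rot '[[0,0,0],[0,0,0],[0,0,0],[0,0,0],[0,0,0],[0,0,0],[0,0,0],[0,0,0]]'

```text
time: 0.9
ee_pos: [0.4668, 0.2358, 0.2258]
tool_rot: [-3.135, -0.004, 2.719]
ft_force: [1.0, 0.2, -0.1]
opening: 0.0001
```

```bash
python3 -c "
from h import *
to((.630,.0115,.12))"
```

```text
0.9 [0.4668 0.2358 0.2258] [-3.1351 -0.004   2.7189] F [ 1.   0.2 -0.1] op 0.0001
(0.63, 0.0115, 0.12) tool mm [-241.2 -136.9  105.7]
```

Request:
send_rows --jaw '[0,0,0,0,0,0,0,0]' --translation '[[-0.04,-0.023,0],[-0.04,-0.023,0],[-0.04,-0.023,0],[-0.04,-0.023,0],[-0.04,-0.023,0],[-0.04,-0.023,0.01],[0,0,0.04],[0,0,0.04]]' --delta_rot '[[0,0,0],[0,0,0],[0,0,0],[0,0,0],[0,0,0],[0,0,0],[0,0,0],[0,0,0]]'

```text
time: 1.7
ee_pos: [0.6393, -0.0075, 0.1376]
tool_rot: [-3.137, 0.006, 2.711]
ft_force: [-0.7, 0.5, -0.6]
opening: -0.0
```

Run:
```python
from h import *
to((.630,.0115,.078))
im=vision.get_image("scene")[:,:,::-1]
cv2.imwrite("pics/s1.png",cv2.resize(np.ascontiguousarray(im[130:310,120:340]),None,fx=3.3,fy=3.3,interpolation=cv2.INTER_CUBIC))
```

```text
1.7 [ 0.6393 -0.0075  0.1376] [-3.1372  0.0062  2.7115] F [-0.7  0.5 -0.6] op -0.0
(0.63, 0.0115, 0.078) tool mm [16.8 13.6 59.4]
```

View pics/s1.png

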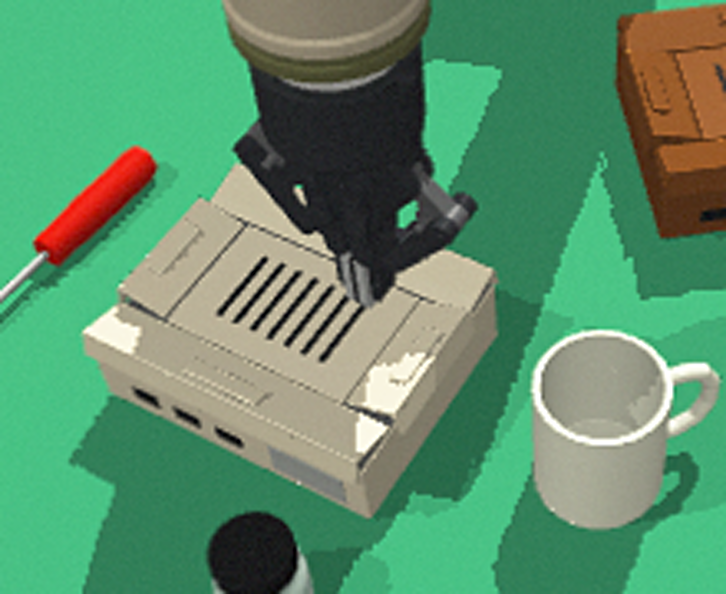

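Crop s1: the left rib is at about (245,238) full-frame against (245,237) predicted, so the fit is confirmed within 2-3 mm. The shut fingers hang clear above the panel.

Request:
send_rows --jaw '[0,0,0,0,0,0,0,0]' --translation '[[0.017,0.0135,0],[0,0,0.03],[0,0,0.025],[0,0,0.0],[0,0,0.004],[0,0,0.004],[0,0,0.003],[0,0,0.0]]' --delta_rot '[[0,0,0],[0,0,0],[0,0,0],[0,0,0],[0,0,0],[0,0,0],[0,0,0],[0,0,0]]'

```text
time: 2.55
ee_pos: [0.6242, 0.0134, 0.0658]
tool_rot: [-3.133, -0.006, 2.712]
ft_force: [0.1, -0.3, -0.0]
opening: -0.0002
```

```bash
python3 -c "
from h import *
to((.630,.0115,.062))"
```

```text
2.55 [0.6242 0.0134 0.0658] [-3.1333 -0.006   2.7119] F [ 0.1 -0.3 -0. ] op -0.0002
(0.63, 0.0115, 0.062) tool mm [-6.1  0.7  3.8]
```

Request:
send_rows --jaw '[0,0,0,0,0,0,0,0]' --translation '[[0,0,0.001],[0,0,0.001],[0,0,0.001],[0,0,0.001],[0,0,0.0],[0,0,0.0],[0,0,0.0],[0,0,0.0]]' --delta_rot '[[0,0,0],[0,0,0],[0,0,0],[0,0,0],[0,0,0],[0,0,0],[0,0,0],[0,0,0]]'

```text
time: 3.35
ee_pos: [0.6253, 0.013, 0.0634]
tool_rot: [-3.134, -0.004, 2.712]
ft_force: [0.5, 0.1, -0.6]
opening: -0.0001
```

Run:
```python
from h import *
to((.630,.0115,.062))
im=vision.get_image("scene")[:,:,::-1]
cv2.imwrite("pics/s2.png",cv2.resize(np.ascontiguousarray(im[130:310,120:340]),None,fx=3.3,fy=3.3,interpolation=cv2.INTER_CUBIC))
```

```text
3.35 [0.6253 0.013  0.0634] [-3.1339 -0.0036  2.7117] F [ 0.5  0.1 -0.6] op -0.0001
(0.63, 0.0115, 0.062) tool mm [-4.9  0.6  1.4]
```

View pics/s2.png

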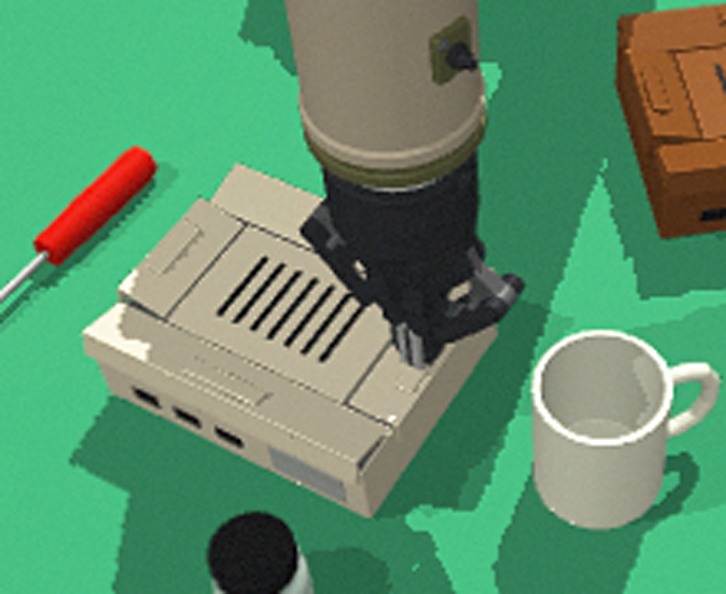

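The left section now lies flush and the case hasn't shifted (its bottom corner is still at (370,515) in the crop). Next is the right section.

```bash
python3 -c "
from h import *
to((.5595,-.1435,.075),(.653,-.0945,.075),(.535,-.041,.075))"
```

```text
3.4 [0.6253 0.013  0.0634] [-3.1339 -0.0036  2.7116] F [ 0.2 -0.4 -0.4] op 0.0
(0.5595, -0.1435, 0.075) tool mm [  -5.4 -169.7  -10.3]
(0.653, -0.0945, 0.075) tool mm [-69.9 -86.2 -11.2]
(0.535, -0.041, 0.075) tool mm [ 59.6 -86.8 -10.7]
```

Request:
send_rows --jaw '[0,0,0,0,0,0,0,0]' --translation '[[0,0,-0.03],[0,0,-0.01],[-0.001,-0.042,0],[-0.001,-0.042,0],[-0.001,-0.042,0],[-0.001,-0.04,0],[0,0,0],[0,0,0]]' --delta_rot '[[0,0,0],[0,0,0],[0,0,0],[0,0,0],[0,0,0],[0,0,0],[0,0,0],[0,0,0]]'

```text
time: 4.2
ee_pos: [0.5586, -0.1435, 0.1053]
tool_rot: [-3.134, -0.001, 2.714]
ft_force: [0.5, 0.2, 0.4]
opening: -0.0001
```

```bash
python3 -c "
from h import *
to((.5595,-.1435,.075))"
```

```text
4.2 [ 0.5586 -0.1435  0.1053] [-3.1342e+00 -1.0000e-03  2.7144e+00] F [0.5 0.2 0.4] op -0.0001
(0.5595, -0.1435, 0.075) tool mm [-0.9  0.6 30.3]
```

Right on target. Down 42 mm in all.

Request:
send_rows --jaw '[0,0,0,0,0,0,0,0]' --translation '[[0,0,0.025],[0,0,0.004],[0,0,0.003],[0,0,0.003],[0,0,0.003],[0,0,0.003],[0,0,0.002],[0,0,0.0]]' --delta_rot '[[0,0,0],[0,0,0],[0,0,0],[0,0,0],[0,0,0],[0,0,0],[0,0,0],[0,0,0]]'

```text
time: 5.0
ee_pos: [0.5624, -0.1412, 0.0661]
tool_rot: [-3.134, 0.004, 2.719]
ft_force: [-2.1, 2.5, 3.7]
opening: 0.0001
```

Request:
send_rows --jaw '[0,0,0,0,0,0,0,0]' --translation '[[0,0,0.002],[0,0,0.002],[0,0,0.002],[0,0,0.0],[0,0,0.0],[0,0,0.0],[0,0,0.0],[0,0,0.0]]' --delta_rot '[[0,0,0],[0,0,0],[0,0,0],[0,0,0],[0,0,0],[0,0,0],[0,0,0],[0,0,0]]'

```text
time: 5.8
ee_pos: [0.564, -0.1414, 0.0627]
tool_rot: [-3.134, 0.008, 2.72]
ft_force: [-0.1, 0.3, 0.3]
opening: -0.0002
```

Force has gone to zero, so it snapped. Now up and over to the +x side (back).

```bash
python3 -c "
from h import *
to((.6535,-.0945,.1))"
```

```text
5.8 [ 0.564  -0.1414  0.0627] [-3.1339  0.0075  2.7197] F [-0.1  0.3  0.3] op -0.0002
(0.6535, -0.0945, 0.1) tool mm [-62.7  79.2 -37.5]
```

Request:
send_rows --jaw '[0,0,0,0,0,0,0,0]' --translation '[[0,0,-0.03],[0,0,-0.01],[-0.021,0.026,0],[-0.021,0.026,0],[-0.021,0.026,0],[0,0,0],[0,0,0],[0,0,0]]' --delta_rot '[[0,0,0],[0,0,0],[0,0,0],[0,0,0],[0,0,0],[0,0,0],[0,0,0],[0,0,0]]'

```text
time: 6.6
ee_pos: [0.6542, -0.0943, 0.1009]
tool_rot: [-3.133, 0.004, 2.718]
ft_force: [0.0, -0.6, 0.5]
opening: 0.0002
```

Run:
```python
from h import *
to((.6535,-.0945,.075))
im=vision.get_image("scene")[:,:,::-1]
cv2.imwrite("pics/s3.png",cv2.resize(np.ascontiguousarray(im[130:310,120:340]),None,fx=3.3,fy=3.3,interpolation=cv2.INTER_CUBIC))
```

```text
6.6 [ 0.6542 -0.0943  0.1009] [-3.1332  0.0043  2.7182] F [ 0.  -0.6  0.5] op 0.0002
(0.6535, -0.0945, 0.075) tool mm [ 0.7 -0.2 25.9]
```

View pics/s3.png

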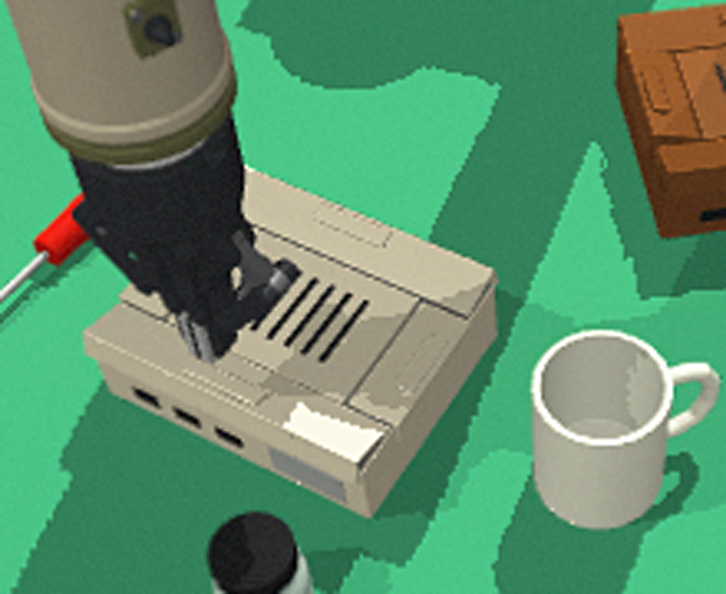

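The left section is flush and the +x rib is under the fingertips at about (228,375) in the crop. Pressing.

Request:
send_rows --jaw '[0,0,0,0,0,0,0,0]' --translation '[[0,0,0.024],[0,0,0.003],[0,0,0.003],[0,0,0.003],[0,0,0.003],[0,0,0.002],[0,0,0.002],[0,0,0.0]]' --delta_rot '[[0,0,0],[0,0,0],[0,0,0],[0,0,0],[0,0,0],[0,0,0],[0,0,0],[0,0,0]]'

```text
time: 7.45
ee_pos: [0.6543, -0.0976, 0.0667]
tool_rot: [-3.134, 0.01, 2.715]
ft_force: [-1.2, 0.2, 0.9]
opening: -0.0001
```

Request:
send_rows --jaw '[0,0,0,0,0,0,0,0]' --translation '[[0,0,0.002],[0,0,0.002],[0,0,0.001],[0,0,0.0],[0,0,0.0],[0,0,0.0],[0,0,0.0],[0,0,0.0]]' --delta_rot '[[0,0,0],[0,0,0],[0,0,0],[0,0,0],[0,0,0],[0,0,0],[0,0,0],[0,0,0]]'

```text
time: 8.25
ee_pos: [0.6552, -0.098, 0.0621]
tool_rot: [-3.135, 0.012, 2.715]
ft_force: [-0.2, -0.4, 1.1]
opening: 0.0005
```

```bash
python3 -c "
from h import *
to((.534,-.0405,.1))"
```

```text
8.25 [ 0.6552 -0.098   0.0621] [-3.1346  0.0119  2.7148] F [-0.2 -0.4  1.1] op 0.0005
(0.534, -0.0405, 0.1) tool mm [133.6   1.9 -39.5]
```

Request:
send_rows --jaw '[0,0,0,0,0,0,0,0]' --translation '[[0,0,-0.03],[0,0,-0.01],[0.034,0,0],[0.034,0,0],[0.033,0.001,0],[0.033,0.001,0],[0,0,0],[0,0,0]]' --delta_rot '[[0,0,0],[0,0,0],[0,0,0],[0,0,0],[0,0,0],[0,0,0],[0,0,0],[0,0,0]]'

```text
time: 9.05
ee_pos: [0.5281, -0.0385, 0.0976]
tool_rot: [-3.134, 0.009, 2.714]
ft_force: [0.1, -0.3, 0.8]
opening: -0.0003
```

```bash
python3 -c "
from h import *
to((.534,-.0405,.075))"
```

```text
9.05 [ 0.5281 -0.0385  0.0976] [-3.134   0.0093  2.7141] F [ 0.1 -0.3  0.8] op -0.0003
(0.534, -0.0405, 0.075) tool mm [-6.   0.8 22.7]
```

Request:
send_rows --jaw '[0,0,0,0,0,0,0,0]' --translation '[[-0.005,0.001,0],[0,0,0.018],[0,0,0.004],[0,0,0.003],[0,0,0.003],[0,0,0.003],[0,0,0.003],[0,0,0.0]]' --delta_rot '[[0,0,0],[0,0,0],[0,0,0],[0,0,0],[0,0,0],[0,0,0],[0,0,0],[0,0,0]]'

```text
time: 9.85
ee_pos: [0.5403, -0.0425, 0.0664]
tool_rot: [-3.136, 0.016, 2.713]
ft_force: [-1.8, -0.6, 5.3]
opening: 0.0
```

Request:
send_rows --jaw '[0,0,0,0,0,0,0,0]' --translation '[[0.001,0,0.002],[0.001,0,0.002],[0.001,0,0.002],[0,0,0.0],[0,0,0.0],[0,0,0.0],[0,0,0.0],[0,0,0.0]]' --delta_rot '[[0,0,0],[0,0,0],[0,0,0],[0,0,0],[0,0,0],[0,0,0],[0,0,0],[0,0,0]]'

```text
time: 10.65
ee_pos: [0.5402, -0.0423, 0.065]
tool_rot: [-3.136, 0.021, 2.713]
ft_force: [0.2, -0.1, 0.1]
opening: -0.0002
```

Force is at zero, so this one snapped too. I'll retreat up and back toward the robot's left, clear of the view, and check.

Request:
send_rows --jaw '[0,0,0,0,0,0,0,0]' --translation '[[0,0,-0.03],[0,0,-0.04],[0,0,-0.04],[0.03,0.035,-0.01],[0.03,0.035,0],[0.03,0.035,0],[0.03,0.035,0],[0,0,0]]' --delta_rot '[[0,0,0],[0,0,0],[0,0,0],[0,0,0],[0,0,0],[0,0,0],[0,0,0],[0,0,0]]'

```text
time: 11.45
ee_pos: [0.4859, 0.1416, 0.1869]
tool_rot: [-3.139, 0.02, 2.707]
ft_force: [0.6, -0.6, 0.3]
opening: -0.0001
```

Run:
```python
from h import *
to((.534,-.0405,.075))
im=vision.get_image("scene")[:,:,::-1]
cv2.imwrite("pics/s4.png",cv2.resize(np.ascontiguousarray(im[130:310,120:340]),None,fx=3.3,fy=3.3,interpolation=cv2.INTER_CUBIC))
a=np.ascontiguousarray(vision.get_image("top")[145:275,265:405,::-1])
cv2.imwrite("pics/t4.png",cv2.resize(a,None,fx=4.6,fy=4.6,interpolation=cv2.INTER_CUBIC))
```

```text
11.45 [0.4859 0.1416 0.1869] [-3.139  0.02   2.707] F [ 0.6 -0.6  0.3] op -0.0001
(0.534, -0.0405, 0.075) tool mm [-118.  -144.6  114.6]
```

View pics/s4.png

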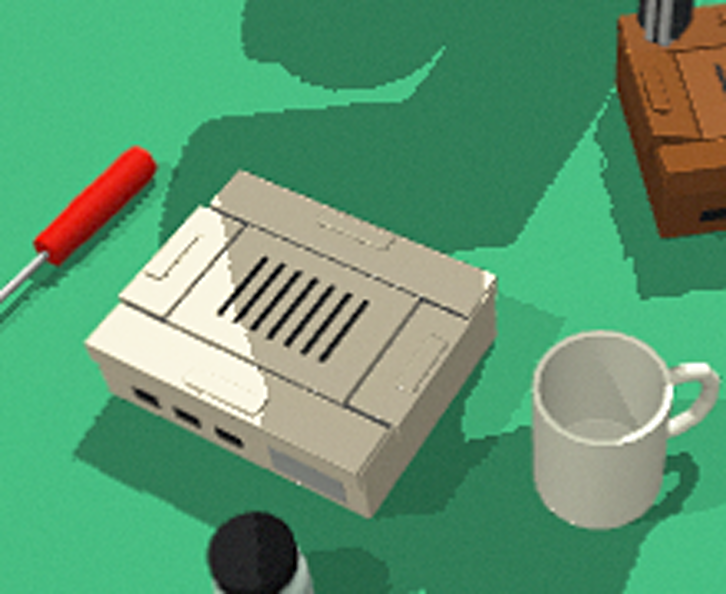

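View pics/t4.png

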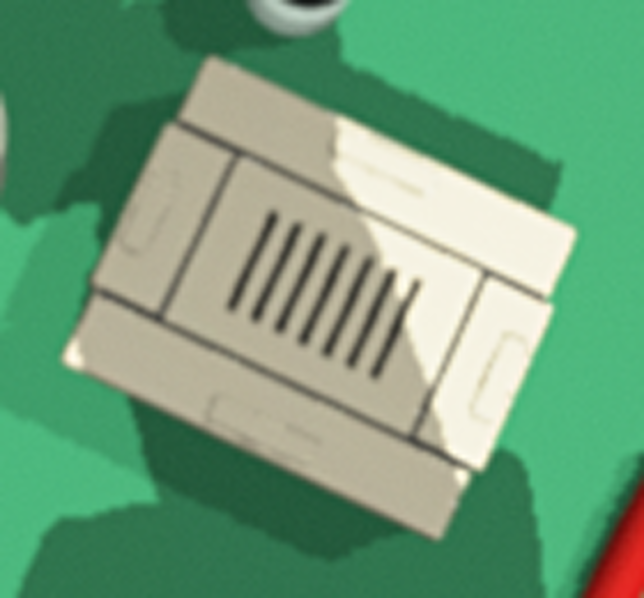

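Both pictures show all four sections flush, with thin even seams at the corners. The front corner dropped from (237,163) to (240,170) in the scene crop, as expected for a closed section. The case's bottom corner is unmoved at (370,515), and the bystanders are undisturbed.

```bash
python3 -c "
from cell import ctrl
print(ctrl.finish_job())"
```

```text
the job is handed in; nothing more can be done
None
```

I pressed all four rim sections of the putty-coloured case down with the closed fingertips, in the order left, right, back, front, and handed the job in at about 11.5 s.

- **Snapping shut:** After each press the force reading fell back to about 1 N or less. The highest end-of-call reading was about 5 N; forces within a call were not recorded.
- **Final pictures:** Both cameras show all four sections flush with even seams. The case has not visibly moved, the mug, jar and screwdriver look untouched where visible, and the arm was clear of everything.
- **Inexact points:** The fingertips drifted a few millimetres on each press (about 5–7 mm at most). On the front and left sides I stopped at a TCP height of about 65 and 63 mm, a little above the 62 mm of a shut rib. For those two I relied on the force drop and the pictures as evidence that they snapped.

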